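# Blow out the chip box and hold its suction shutter half open

## Task

Clear the dust from the chip box: squeeze the trigger of the air gun clamped beside it fully against its fixed grip, pinching grip and trigger between the fingers for a moment, and let it spring right back while the box's shutter is still closed. Then slide the sprung shutter on top of the box half open by its upright tab, and finish while still holding it there with the gripper, because it springs shut when let go. Leave everything else on the bench where it is.

Things in the scene. Friction and masses are not known exactly. Their poses are not given: they have to be found in the camera images.
- chipbox: fixed grey steel box, 160 mm (its x) by 260 mm (its y) by 100 mm tall, a sprung shutter between two rails on its top; origin at the centre of its underside, z up. The shutter opens along the box's +y, away from the air gun. Three dark bars by the -x rail mark shut, half (longest) and open for the shutter's pointer. A 60 mm suction elbow leaves its +x side below the top
- shutter (a joint): opening of the shutter in m: 0 shut (where it starts), 0.090 fully open, so half open is 0.045; grows as the shutter moves along the box's +y. The spring pushes it shut with about 3 N at 0, 7.5 N at half and 12 N fully open
- tab: the shutter's upright dark steel tab: 12 mm thick along the box's y (sliding direction), 50 mm wide along x, 40 mm tall; origin at its centre, 127 mm above the bench, axes parallel to the box's. The shutter plate is 20 mm below the origin; the rails (tops 15 mm below it) begin 54 mm to either side in x, a spring tube (top 6 mm below it) 66 mm to the +x side
- airgun: the air gun's fixed clamp: steel base plate 200 x 90 mm, 8 mm thick, and a post holding the gun on its side, nozzle pointing along +y at the box, grip along -x; origin on the bench under the barrel. Barrel and clamp reach 96 mm above the bench and 21 mm to the -x of the origin; an upright air feed pipe, 16 mm thick, stands at the grip's free end, 138 mm to the -x
- grip: fixed grip of the air gun: a level black bar 112 mm long (its x, free end to -x), 22 mm thick (its y), 26 mm tall. Origin on its middle line, 75 mm above the bench, level with the trigger's pressing point, 70 mm to the -x of the airgun's origin; z up, +y as the nozzle points. The trigger stands beside its +y face; the other side and 50 mm below it are free
- trigger_pad (a point): point on the trigger's outer (+y) face where a finger presses, 75 mm above the bench. Trigger: aluminium blade 75 mm long, 8 mm thick, 18 mm tall, on an upright pivot 48 mm to the +x of this point. Its outer face is 43 mm from the grip's middle line when released, about 29 mm when squeezed; grip and trigger together measure 54 mm released, about 40 mm squeezed
- trigger (a joint): swing of the trigger in rad: 0 released, 0.30 squeezed to its stop; its spring needs about 3 N at the pad to start and 10 N at the stop
- chuck_key: T-handled chuck key, 110 mm long, lying on the bench; a bystander, origin on its underside
- file: flat file with a wooden handle, 260 mm long, lying; a bystander, origin on its underside
- brush: bench brush, lying, loose; a bystander, origin on its underside
- bush: brass bush (ring), 42 mm across, 28 mm tall, standing; a bystander, origin on its underside
- oiler: aluminium oil bottle, 52 mm across, 115 mm tall, standing; a bystander, origin on its underside
- cutter_tin: open steel tin, 68 mm across, 65 mm tall; a bystander, origin on its underside
- shaft: stepped steel shaft, 44 mm across, 75 mm tall, standing on its wide end; a bystander, origin on its underside

How it is judged (in metres and radians):
On the way, in this order (a step that is already met when the one before it is completed fails the run):
1. trigger squeezed fully against the grip, shutter still shut (value of joint trigger above 0.23 rad and contact force between the fingers and grip above 1 N and value of joint shutter below 0.006 m), for 0.2 s.
2. trigger let go and sprung back, shutter still shut (value of joint trigger below 0.04 rad and contact force between the fingers and grip below 0.5 N and value of joint shutter below 0.006 m), for 0.1 s.
3. shutter held half open by the fingers (value of joint shutter between 0.036 and 0.054 m and contact force between the fingers and tab above 3 N), for 0.3 s.
At the end, for the whole second after the job is handed in: the shutter stands still at half travel (45 mm, within 9 mm), the fingers holding its tab with more than 3 N, the trigger is released (below 0.04 rad), and the program ends holding (all of step 3 and velocity of joint shutter between -0.01 and 0.01 m/s and value of joint trigger below 0.04 rad); the arm keeps its last pose, push and grip.
It fails at once if a bystander is pushed away by more than 25 mm (distance of any of chuck_key, file, brush, bush, oiler, cutter_tin, shaft from where it was at the start of the episode above 0.025 m).
It fails at once if a standing bystander is knocked over (angle between any of bush, oiler, cutter_tin, shaft's own z axis and vertical above 0.6 rad).
It also fails if it takes over 54 s, if anything falls off the work surface, if the arm or the gripper's body presses on something with over 40 N, if the wrist force passes 120 N, or if a joint passes its speed limit or range.

## Robot

A 6-joint arm with a two-finger parallel gripper is mounted at the origin on the work surface. World frame = base frame: x ahead of the robot, y to its left, z up, the work surface at z = 0. Lengths are in mm, angles in rad, forces in N, time in s.
With the tool pointing down it reaches from about 275 to 775 mm from the base axis. Payload 14.6 kg.
Tool frame: the origin (TCP) lies midway between the tips of the shut fingers; the grasp point (between the pads) lies 19 mm behind it (r.hold_point_z is the distance from the TCP to the grasp point, in mm); z points along the fingers, y is the line along which they close (so a half turn about z gives the same grasp; the last joint's range is limited). The gripper opens to 85 mm and grips with 20 to 120 N. Pads are 22 mm wide; open, the fingers measure 114 mm over their backs; the gripper's body (76 mm by 85 mm) begins 54 mm behind the grasp point. The pads swing forward as they close: fully open they stand 13 mm farther back than shut.
Start: joints at [0.984, 0.263, -0.048, 1.259, 0, 1.415], TCP at [219.721, 476.814, 231.278] pointing down, gripper open.
Joint ranges: [-2.65, 2.65], [-0.89, 1.7], [-1.18, 1.37], [-2.13, 2.11], [-1.35, 1.29], [-3.14, 3.14]. Speed limits (rad/s): [1.89, 1.89, 2.57, 2.79, 3.14, 3.14].

## Interface

Orientations are given as a unit quaternion [x, y, z, w].
In Python, from cell import readout, eyes, hand_in, r gives the robot as it stands. The module is installed in compiled form; this text tells all that it offers.
- The arm moves only by the tool move_arm, never from a script. Its argument "motion" is a list of rows, each a list of 3 entries, a list of its own where there are three numbers: the turn, a rotation vector about the world's x, y, z in degrees, then the shift along the world's x, y, z in m, then the opening, from 0 (shut) to 1 (fully open). A call has 1 to 12 rows; each row shifts and turns the commanded pose from where the row before left it; what a row does not reach is not made up. A row lasts 1/10 s, in which the tool goes at most 50 mm and 8.59 degrees, less where a joint would pass 70% of its speed; a pose out of reach is approached as far as the arm can. A call with a gripper value outside its range is refused whole. The fingers move at their own pace and stop on an object; "force" is the grip in N (left out, the last holds). Time passes only in rows, so rows that do not move let the fingers close. It gives the time, the measured TCP pose, the force, the opening and the grip force at its end, in the units of the state.
- readout.get_obs(): the state, without advancing time (a new reading comes with each control period).
- eyes.camera(name): name is "side" or "top" or "wrist"; returns a dict with "color" (384x512x3 uint8, red, green, blue), "vfov" (degrees; the focal length in pixels is half the picture's height over the tangent of half this angle, whatever the lens; pixels are square), "cx", "cy" (the principal point, pixels), "dist" ([k1, k2, p1, p2, k3] as OpenCV has them; the pictures are not rectified), "T" (4x4, takes a point from camera to world coordinates); the wrist camera has in their place "tool_from_camera" (4x4, takes a point from camera to tool coordinates, whose origin is the TCP and whose axes are the flange's). Camera axes: x right, y up, looking along -z (the intrinsics and any distortion apply to the point x, -y, -z); pixel columns grow to the right and rows downward; lengths in mm; the calibration is good to about 2 mm. A picture is of the moment at which its call begins: read the wrist's pose just before it. There is no depth.
- hand_in(): hands the job in; it is judged then, once.
The state is a dict: "time_s": time; "qpos": joint angles; "joint_velocities": joint speeds; "joint_torque": joint torques, N m; "position": TCP position; "eef_rot": TCP orientation; "force": force on the tool from outside, world axes, zero at the start; "wrist_torque": the same for the moment, N m; "finger_gap": opening from 0.0 (shut) to 1.0 (fully open); "grasp_force": force on a finger pad.
Only numpy, scipy, OpenCV 4.12 (cv2) and the standard library are available. Lean on these libraries where they do the work, as an engineer would, in place of code of your own. Each camera call takes 0.05 s, during which the arm holds its last target. There are 200 camera calls.

## Working session

There is one attempt and no reset: what is moved stays moved. The work goes in short steps, Python scripts to look and compute and a tool call to move; the robot and the scene stay as the last step left them, time stands still between calls to the robot, and variables do not carry over. Pictures are saved under pics/ and viewed, at most 10 in all, crops included, and the job is handed in when it is done.

Besides the shell and the picture viewer there is one more tool, called after "Call:" as a command line: name --argument value ..., lists and objects as JSON in quotes. move_arm: Moves the arm, as the interface text tells. Its arguments: {"type":"object","properties":{"motion":{"type":"array"},"force":{"type":"number"}},"required":["motion"]}

```bash
mkdir -p pics; cat > h.py <<'E'
import numpy as np, cv2, json
from cell import readout, eyes, r
def shot(n,f):
    o=readout.get_obs(); c=eyes.camera(n)
    cv2.imwrite(f'pics/{f}.png',c['color'][:,:,::-1]); 
    d={k:(np.array(v).tolist()) for k,v in c.items() if k!='color'}
    d['obs']={k:np.array(v).tolist() for k,v in o.items()}
    json.dump(d,open(f'pics/{f}.json','w')); return c
def ray(f,u,v):
    c=json.load(open(f'pics/{f}.json')); F=192/np.tan(np.radians(c['vfov'])/2)
    K=np.array([[F,0,c['cx']],[0,F,c['cy']],[0,0,1]])
    p=cv2.undistortPoints(np.array([[[u,v]]],float),K,np.array(c['dist']))[0,0]
    T=np.array(c['T']); return T[:3,3], T[:3,:3]@np.array([p[0],-p[1],-1])
def onz(f,u,v,z):
    o,d=ray(f,u,v); return o+d*(z-o[2])/d[2]
E
python3 - <<'E'
from h import *
for n in('top','side'):
    c=shot(n,n+'0'); im=cv2.imread(f'pics/{n}0.png'); cv2.imwrite(f'pics/{n}0b.png',cv2.resize(im,(768,576),interpolation=cv2.INTER_CUBIC))
    print(n,c['vfov'],c['cx'],c['cy'],c['dist'],np.round(c['T'],3).tolist())
print(readout.get_obs(), r.hold_point_z)
E
```

```text
top 53.266516094975934 253.6738441908331 193.3573367164417 [0.02834051 0.         0.         0.         0.        ] [[-0.005, 0.992, -0.123, 470.034], [-1.0, -0.005, -0.001, 65.107], [-0.001, 0.123, 0.992, 1216.522], [0.0, 0.0, 0.0, 1.0]]
side 47.02998180833223 256.9874258413956 189.08351336447697 [-0.09016249  0.          0.          0.          0.        ] [[0.697, 0.507, -0.507, -18.429], [-0.717, 0.513, -0.473, -511.73], [0.021, 0.693, 0.721, 983.012], [0.0, 0.0, 0.0, 1.0]]
{'time_s': 0.1, 'qpos': array([ 9.83727542e-01,  2.63477624e-01, -4.88968185e-02,  1.25937035e+00,
        1.72061234e-05,  1.41546314e+00]), 'joint_velocities': array([-0.00071351, -0.00102875,  0.003701  ,  0.00025459,  0.00052273,
       -0.0006093 ]), 'joint_torque': array([ 3.04693487e-03, -6.38577676e+01,  3.85063148e+01,  1.00023983e-02,
       -7.93349523e-05, -2.95240977e-05]), 'position': array([219.56339508, 476.61203095, 230.86329208]), 'eef_rot': array([ 2.14195147e-01,  9.76790773e-01, -4.38811459e-04, -1.80037188e-04]), 'force': array([-0.28563014,  0.49157923,  0.73446292]), 'wrist_torque': array([ 0.01855415,  0.03074623, -0.01625659]), 'grasp_force': 0.0, 'finger_gap': 0.9993512036251262} 18.700000000000003
```

View pics/top0b.png

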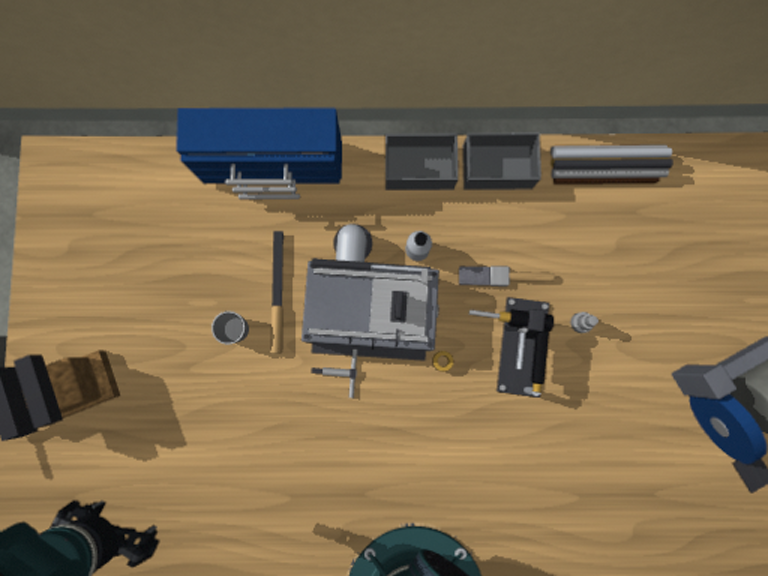

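View pics/side0b.png

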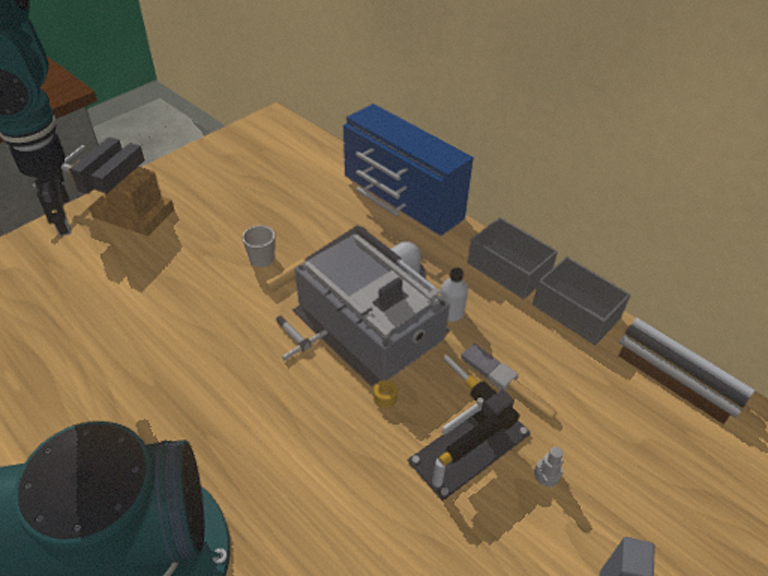

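The top view shows the box (about px 370,305), the dark tab (398,305), and the gun's grip and trigger at (530,345). Next I'll enlarge both regions.

```bash
python3 - <<'E'
import cv2
a=cv2.imread('pics/top0.png'); cv2.imwrite('pics/c1.png',cv2.resize(a[165:275,190:390],(800,440),interpolation=cv2.INTER_CUBIC))
b=cv2.imread('pics/side0.png'); cv2.imwrite('pics/c2.png',cv2.resize(b[175:335,190:380],(712,600),interpolation=cv2.INTER_CUBIC))
E
```

```text
(no output)
```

View pics/c1.png

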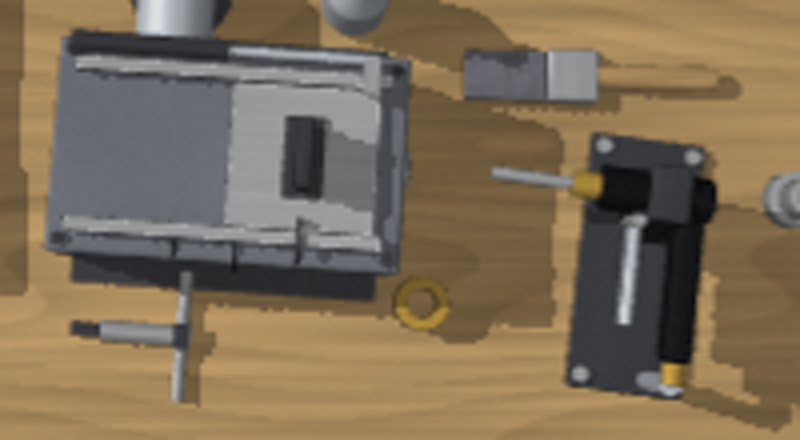

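View pics/c2.png

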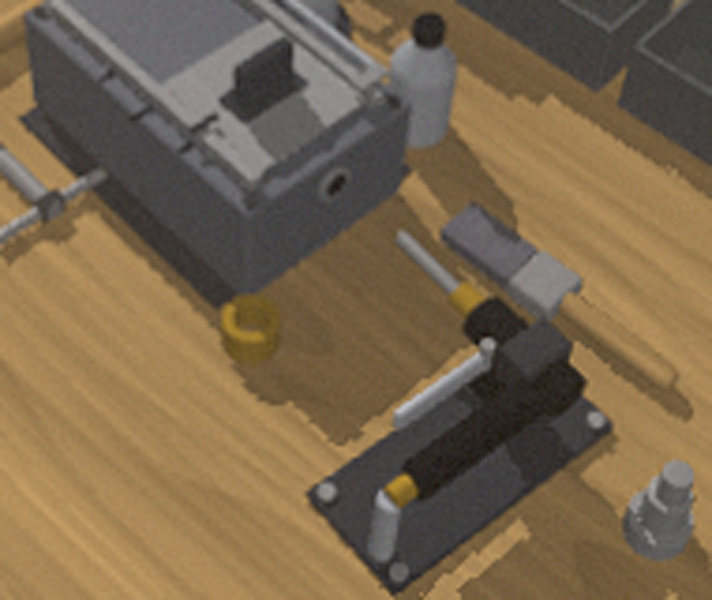

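Top crop: the grip's -y edge runs about (703,225)-(693,360), the trigger blade (633,225)-(625,325), and the box top corners are (68,33), (408,60), (395,270) and (48,245). In the side crop the tab top runs (235,68)-(292,38).

```bash
python3 - <<'E'
from h import *
t=lambda x,y,z:onz('top0',190+(x+.5)/4-.5,165+(y+.5)/4-.5,z)
k=712/190
s=lambda x,y,z:onz('side0',190+(x+.5)/k-.5,175+(y+.5)/3.75-.5,z)
P=lambda n,p:print(n,np.round(p,1))
for c in((68,33),(408,60),(395,270),(48,245)):P('box',t(*c,100))
for c in((703,225),(693,360)):P('grip -y top',t(*c,88))
for c in((667,230),(660,360)):P('grip +y bot',t(*c,62))
P('grip end',t(672,375,80))
for c in((642,225),(633,325)):P('trig right top',t(*c,84))
for c in((624,225),(617,325)):P('trig left bot',t(*c,66))
for c in((327,118),(323,198)):P('tab -y top',t(*c,147))
for c in((287,118),(282,196)):P('tab +y bot',t(*c,107))
for c in((235,68),(290,38),(302,47),(247,77)):P('tabside top',s(*c,147))
for c in((487,345),(397,412)):P('trig side top',s(*c,84))
for c in((410,468),(500,405)):P('grip side ?',s(*c,88))
for c in((595,135),(705,150),(680,395),(568,385)):P('base',t(*c,8))
E
```

```text
box [670.  204.9 100. ]
box [648.5 -46.1 100. ]
box [494.5 -34.  100. ]
box [513.8 217.8 100. ]
grip -y top [ 526.7 -261.4   88. ]
grip -y top [ 428.9 -250.    88. ]
grip +y bot [ 524.3 -241.8   62. ]
grip +y bot [ 428.  -232.8   62. ]
grip end [ 417.9 -236.5   80. ]
trig right top [ 527.  -217.8   84. ]
trig right top [ 454.1 -208.5   84. ]
trig left bot [ 528.  -208.9   66. ]
trig left bot [ 453.9 -201.    66. ]
tab -y top [600.   16.2 147. ]
tab -y top [543.7  19.6 147. ]
tab +y bot [605.   43.6 107. ]
tab +y bot [548.1  47.6 107. ]
tabside top [551.2  35.4 147. ]
tabside top [599.7  28.6 147. ]
tabside top [599.3  16.5 147. ]
tabside top [551.1  23.6 147. ]
trig side top [ 534.4 -212.4   84. ]
trig side top [ 455.  -203.6   84. ]
grip side ? [ 428.6 -236.6   88. ]
grip side ? [ 502.5 -247.9   88. ]
base [ 602.2 -202.3    8. ]
base [ 589.9 -288.6    8. ]
base [ 399.3 -261.1    8. ]
base [ 407.1 -174.9    8. ]
```

Call:
move_arm --motion '[[[0,0,1.45],[0.0166,-0.0445,0],1],[[0,0,1.45],[0.0166,-0.0445,0],1],[[0,0,1.45],[0.0166,-0.0445,0],1],[[0,0,1.45],[0.0166,-0.0445,0],1],[[0,0,1.45],[0.0166,-0.0445,0],1],[[0,0,1.45],[0.0166,-0.0445,0],1],[[0,0,1.45],[0.0166,-0.0445,0],1],[[0,0,1.45],[0.0166,-0.0445,0],1],[[0,0,1.45],[0.0166,-0.0445,0],1],[[0,0,1.45],[0.0166,-0.0445,0],1],[[0,0,1.45],[0.0166,-0.0445,0],1],[[0,0,1.45],[0.0166,-0.0445,0],1]]' --force 30

```text
time_s: 1.3
position: [419.0, -59.3, 231.2]
eef_rot: [0.064, 0.998, 0.0, -0.0]
force: [0.9, 1.5, 1.1]
finger_gap: 0.998
grasp_force: 0.0
```

Call:
move_arm --motion '[[[0,0,0],[0.0166,-0.0445,0],1],[[0,0,0],[0.0166,-0.0445,0],1],[[0,0,0],[0.0166,-0.0445,0],1],[[0,0,0],[0.0166,-0.0445,0],1],[[0,0,0],[0,0,0],1],[[0,0,0],[0,0,0],1]]'

```text
time_s: 1.9
position: [485.1, -235.8, 230.5]
eef_rot: [0.065, 0.998, 0.0, -0.001]
force: [1.4, -0.6, 0.2]
finger_gap: 1.0
grasp_force: 0.0
```

```bash
python3 - <<'E'
from h import *
c=shot('wrist','w1'); print(np.round(c['tool_from_camera'],3).tolist(),c['vfov'],c['cx'],c['cy'],c['dist'])
o=readout.get_obs(); print(o['position'],o['eef_rot'],o['time_s'])
cv2.imwrite('pics/w1b.png',cv2.resize(cv2.imread('pics/w1.png'),(800,600),interpolation=cv2.INTER_CUBIC))
E
```

```text
[[-0.0, 0.955, 0.297, 76.117], [1.0, -0.0, 0.001, -1.855], [0.001, 0.297, -0.955, -142.348], [0.0, 0.0, 0.0, 1.0]] 63.120878963859454 253.30154446940077 193.85824112175487 [-0.08715581  0.          0.          0.          0.        ]
[ 484.94000715 -234.87783858  230.85717307] [ 6.42238677e-02  9.97935322e-01  3.69027714e-04 -5.00907305e-04] 1.95
```

View pics/w1b.png

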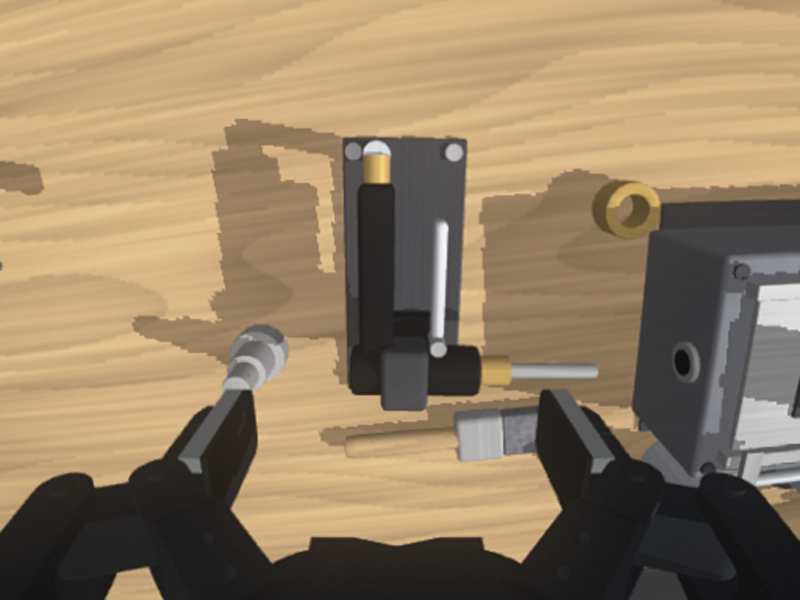

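Wrist view: the gun is aligned with the tool. The grip spans x 358–395 between rows 183 (free end) and 345; the trigger blade runs (441,222)–(437,348).

```bash
cat >> h.py <<'E'
from scipy.spatial.transform import Rotation as R
def fixw(f):
    d=json.load(open(f'pics/{f}.json')); T=np.eye(4); o=d['obs']
    T[:3,:3]=R.from_quat(o['eef_rot']).as_matrix(); T[:3,3]=o['position']
    d['T']=(T@np.array(d['tool_from_camera'])).tolist(); json.dump(d,open(f'pics/{f}.json','w'))
E
python3 - <<'E'
from h import *
fixw('w1')
w=lambda x,y,z:onz('w1',(x+.5)*.64-.5,(y+.5)*.64-.5,z)
for n,*c in(('grip-y',359,190,88),('grip-y',358,340,88),('grip+y',395,190,88),('grip+y',393,340,88),('end',377,183,88),('tipL',435,224,84),('tipR',447,224,84),('pivot',438,346,88),('base',344,139,8),('base',466,139,8),('base',346,385,8),('trig outer low',444,335,84)): print(n,np.round(w(*c),1))
E
```

```text
grip-y [ 427.1 -251.6   88. ]
grip-y [ 518.  -266.1   88. ]
grip+y [ 429.8 -231.2   88. ]
grip+y [ 520.8 -244.4   88. ]
end [ 424.6 -240.9   88. ]
tipL [ 452.7 -210.4   84. ]
tipR [ 453.6 -203.3   84. ]
pivot [ 528.5 -216.9   88. ]
base [ 394.9 -263.6    8. ]
base [ 406.1 -177.     8. ]
base [ 586.7 -292.9    8. ]
trig outer low [ 523.2 -212.2   84. ]
```

Call:
move_arm --motion '[[[0,0,-0.8],[-0.0023,-0.0014,-0.04],1],[[0,0,0],[0,0,-0.04],1],[[0,0,0],[0,0,-0.03],1],[[0,0,0],[0,0,-0.025],1],[[0,0,0],[0,0,-0.025],1],[[0,0,0],[0,0,-0.017],1],[[0,0,0],[0,0,0],1],[[0,0,0],[0,0,0],1]]'

```text
time_s: 2.75
position: [483.0, -235.8, 55.1]
eef_rot: [0.07, 0.998, -0.0, 0.0]
force: [-0.1, -0.1, 0.5]
finger_gap: 1.001
grasp_force: 0.0
```

```bash
python3 - <<'E'
from h import *
shot('wrist','w2'); o=readout.get_obs(); print(o['position'],o['eef_rot'],o['force'])
E
```

```text
[ 483.38634209 -236.18836122   55.44545624] [ 7.05739199e-02  9.97506373e-01 -2.83739615e-04  5.25916745e-04] [-0.02796287 -1.01410664  0.06979806]
```

View pics/w2.png

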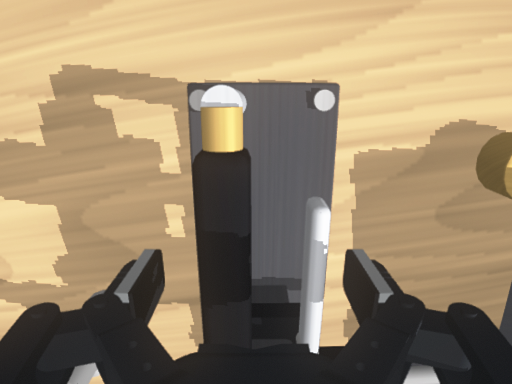

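The grip (200–250) and trigger (303–328) sit between the fingers (160 and 346). Shift 3 mm and squeeze.

Call:
move_arm --motion '[[[0,0,0],[-0.0004,-0.003,-0.001],0.8],[[0,0,0],[0,0,0],0.6],[[0,0,0],[0,0,0],0.45],[[0,0,0],[0,0,0],0.35],[[0,0,0],[0,0,0],0.3],[[0,0,0],[0,0,0],0.3],[[0,0,0],[0,0,0],0.3],[[0,0,0],[0,0,0],0.3],[[0,0,0],[0,0,0],0.3],[[0,0,0],[0,0,0],0.3]]'

```text
time_s: 3.8
position: [482.9, -237.3, 54.0]
eef_rot: [0.07, 0.998, 0.002, 0.001]
force: [1.6, 17.0, 11.5]
finger_gap: 0.501
grasp_force: 34.3
```

```bash
python3 - <<'E'
from h import *
o=readout.get_obs(); print({k:np.round(v,3) for k,v in o.items()})
shot('wrist','w3')
E
```

```text
{'time_s': np.float64(3.8), 'qpos': array([-0.611,  0.402, -0.351,  0.819,  0.005, -0.47 ]), 'joint_velocities': array([ 0.001, -0.   ,  0.   , -0.   ,  0.001,  0.002]), 'joint_torque': array([ -8.988, -64.477,  33.79 ,  -3.643,  -4.632,   0.372]), 'position': array([ 482.914, -237.321,   54.001]), 'eef_rot': array([0.07 , 0.998, 0.002, 0.001]), 'force': array([ 1.575, 16.956, 11.53 ]), 'wrist_torque': array([ 3.879, -0.575,  0.386]), 'grasp_force': np.float64(34.329), 'finger_gap': np.float64(0.501)}
```

View pics/w3.png

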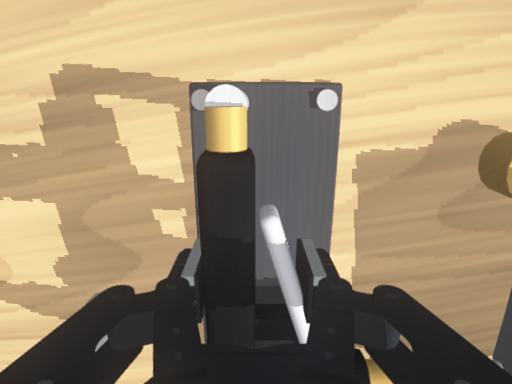

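The trigger is swung in: tip at (268,207), running to (303,340). I'll check the angle.

```bash
python3 - <<'E'
from h import *
fixw('w2');fixw('w3')
a=[onz('w2',*p,84) for p in((316,200),(312,345))]; b=[onz('w3',*p,84) for p in((268,208),(303,340))]
f=lambda q:np.arctan2(*(q[1]-q[0])[[1,0]])
print(a,b,f(a)-f(b),f(a),f(b))
E
```

```text
[array([ 448.19044555, -208.56169272,   84.        ]), array([ 518.3712324 , -215.52419247,   84.        ])] [array([ 448.25395079, -228.89038601,   84.        ]), array([ 513.69132825, -221.08991258,   84.        ])] -0.21752979412918116 -0.09888449261903498 0.11864530151014618
```

Call:
move_arm --motion '[[[0,0,0],[0,0.001,0],0.3],[[0,0,0],[0,0.001,0],0.3],[[0,0,0],[0,0,0],0.3],[[0,0,0],[0,0,0],0.3],[[0,0,0],[0,0,0],0.3],[[0,0,0],[0,0,0],0.3]]' --force 60

```text
time_s: 4.45
position: [482.9, -237.5, 54.1]
eef_rot: [0.071, 0.997, 0.0, 0.001]
force: [-1.4, 1.8, 7.7]
finger_gap: 0.492
grasp_force: 60.6
```

Call:
move_arm --motion '[[[0,0,0],[0,0.001,0],1],[[0,0,0],[0,0,0],1],[[0,0,0],[0,0,0],1],[[0,0,0],[0,0,0],1],[[0,0,0],[0,0,0],1],[[0,0,0],[0,0,0],1],[[0,0,0],[0,0,0],1],[[0,0,0],[0,0,0],1]]'

```text
time_s: 5.25
position: [482.6, -236.6, 53.3]
eef_rot: [0.071, 0.997, -0.0, 0.0]
force: [0.3, 1.0, 0.3]
finger_gap: 1.003
grasp_force: 0.0
```

Call:
move_arm --motion '[[[0,0,0],[0,0,0.02],1],[[0,0,0],[0,0,0.03],1],[[0,0,0],[0,0,0.04],1],[[0,0,0],[0,0,0.045],1],[[0,0,0],[0,0,0.045],1],[[0,0,0],[0,0,0.04],1],[[0,0,0],[0,0,0],1],[[0,0,0],[0,0,0],1]]'

```text
time_s: 6.05
position: [482.9, -236.8, 273.7]
eef_rot: [0.071, 0.997, -0.0, 0.001]
force: [0.0, -0.5, -0.6]
finger_gap: 0.996
grasp_force: 0.0
```

Call:
move_arm --motion '[[[0,0,0.5],[0.013,0.0375,0],1],[[0,0,0.5],[0.013,0.0375,0],1],[[0,0,0.5],[0.013,0.0375,0],1],[[0,0,0.5],[0.013,0.0375,0],1],[[0,0,0.5],[0.013,0.0375,0],1],[[0,0,0.5],[0.013,0.0375,0],1],[[0,0,0.5],[0.013,0.0375,0],1],[[0,0,0],[0,0,0],1],[[0,0,0],[0,0,0],1]]'

```text
time_s: 6.95
position: [573.2, 26.6, 271.9]
eef_rot: [0.04, 0.999, -0.0, -0.001]
force: [-0.3, 0.6, 0.1]
finger_gap: 0.997
grasp_force: 0.0
```

```bash
python3 - <<'E'
from h import *
shot('wrist','w4'); fixw('w4'); o=readout.get_obs(); print(o['position'],o['eef_rot'],o['force'],o['time_s'])
cv2.imwrite('pics/w4b.png',cv2.resize(cv2.imread('pics/w4.png'),(800,600),interpolation=cv2.INTER_CUBIC))
E
```

```text
[573.12477557  25.7484794  272.16137819] [ 4.03424211e-02  9.99185412e-01 -6.93401029e-05 -9.98072108e-04] [0.32280377 0.12882732 0.13339867] 7.0
```

View pics/w4b.png

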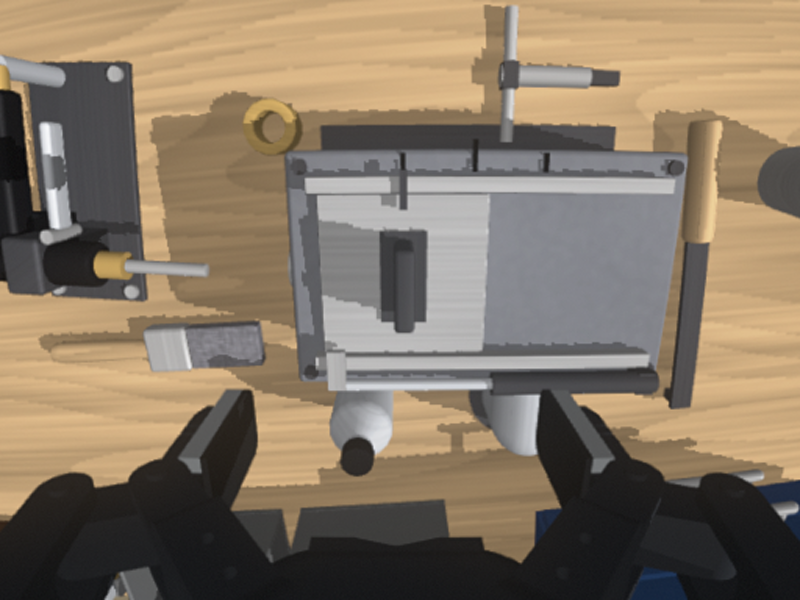

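The wrist view shows the box level, the trigger released, and the tab's top face at about (396–412, 252–330). The half mark is at (475,155) and the pointer at (403,155), on the shut mark.

```bash
python3 - <<'E'
from h import *
w=lambda x,y,z:onz('w4',(x+.5)*.64-.5,(y+.5)*.64-.5,z)
for n,*c in(('tabtop',396,243,147),('tabtop',413,243,147),('tabtop',395,328,147),('tabtop',413,328,147),('box',290,153,100),('box',685,153,100),('plate edge',489,195,106),('plate',485,350,106),('half',475,155,100),('shut',403,155,100)): print(n,np.round(w(*c),1))
o=R.from_quat(readout.get_obs()['eef_rot']).as_matrix(); print(np.degrees(np.arctan2(o[1,1],o[0,1])))
E
```

```text
tabtop [545.   26.7 147. ]
tabtop [545.7  36.  147. ]
tabtop [594.7  22.1 147. ]
tabtop [595.6  32.6 147. ]
box [491.4 -35.3 100. ]
box [508.6 214.9 100. ]
plate edge [526.6  86.2 106. ]
plate [630.5  80.8 106. ]
half [501.9  79.3 100. ]
shut [498.6  34.7 100. ]
85.37585435543268
```

Call:
move_arm --motion '[[[0,0,0],[-0.001,0.002,-0.04],1],[[0,0,0],[0,0,-0.04],1],[[0,0,0],[0,0,-0.03],1],[[0,0,0],[0,0,-0.025],1],[[0,0,0],[0,0,-0.02],1],[[0,0,0],[0,0,0],0.7],[[0,0,0],[0,0,0],0.5],[[0,0,0],[0,0,0],0.35],[[0,0,0],[0,0,0],0.25]]' --force 40

```text
time_s: 7.9
position: [573.2, 27.6, 119.4]
eef_rot: [0.041, 0.999, -0.0, 0.001]
force: [0.0, 0.1, -0.2]
finger_gap: 0.331
grasp_force: 0.0
```

Call:
move_arm --motion '[[[0,0,0],[0,0,0],0.2],[[0,0,0],[0,0,0],0.15],[[0,0,0],[0,0,0],0.1],[[0,0,0],[0,0,0],0.05],[[0,0,0],[0,0,0],0],[[0,0,0],[0,0,0],0],[[0,0,0],[0,0,0],0],[[0,0,0],[0,0,0],0]]'

```text
time_s: 8.7
position: [573.3, 30.8, 119.3]
eef_rot: [0.039, 0.999, 0.003, 0.001]
force: [2.5, 22.1, 6.9]
finger_gap: 0.133
grasp_force: 40.8
```

Call:
move_arm --motion '[[[0,0,0],[0.0003,0.0048,0],0],[[0,0,0],[0.0003,0.0049,0],0],[[0,0,0],[0.0003,0.0049,0],0],[[0,0,0],[0.0003,0.0049,0],0],[[0,0,0],[0.0003,0.0049,0],0],[[0,0,0],[0.0003,0.0049,0],0],[[0,0,0],[0.0003,0.0049,0],0],[[0,0,0],[0.0004,0.0049,0],0],[[0,0,0],[0.0004,0.0049,0],0],[[0,0,0],[0.0004,0.0049,0],0],[[0,0,0],[0,0,0],0],[[0,0,0],[0,0,0],0]]'

```text
time_s: 9.9
position: [576.6, 76.1, 119.3]
eef_rot: [0.04, 0.999, -0.001, 0.001]
force: [-0.9, -8.0, 6.0]
finger_gap: 0.138
grasp_force: 41.5
```

```bash
python3 - <<'E'
from h import *
shot('wrist','w5'); fixw('w5'); o=readout.get_obs(); print(o['position'],o['eef_rot'],o['force'],o['time_s'])
cv2.imwrite('pics/w5b.png',cv2.resize(cv2.imread('pics/w5.png'),(800,600),interpolation=cv2.INTER_CUBIC))
E
```

```text
[576.62069066  76.06059478 119.31502443] [ 4.04852443e-02  9.99179191e-01 -9.22232791e-04  1.01965521e-03] [-0.05006226 -6.83106715  6.55048507] 9.95
```

View pics/w5b.png

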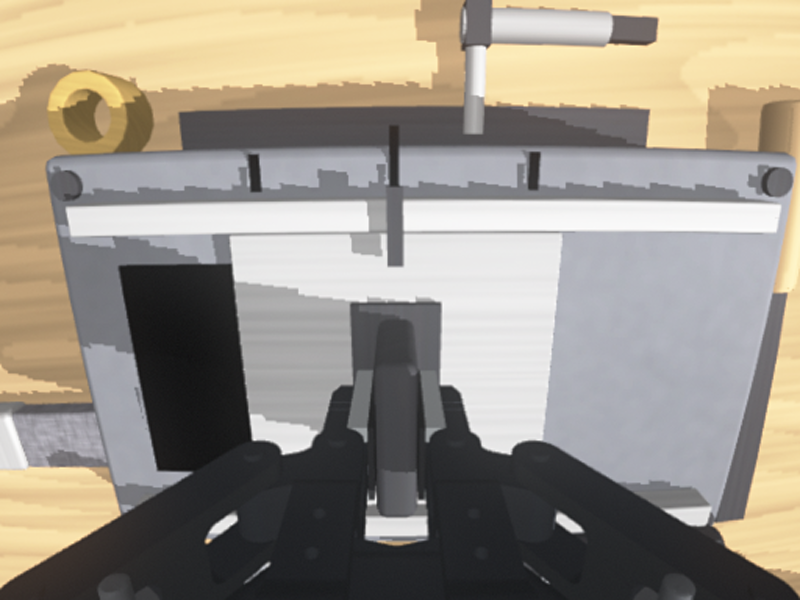

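The pointer (395) lines up with the long half mark (394), and the spring force reads about 7–8 N, as expected at half open. I'll hold briefly, then hand in.

Call:
move_arm --motion '[[[0,0,0],[0,0,0],0],[[0,0,0],[0,0,0],0],[[0,0,0],[0,0,0],0],[[0,0,0],[0,0,0],0],[[0,0,0],[0,0,0],0]]'

```text
time_s: 10.45
position: [576.6, 75.9, 119.3]
eef_rot: [0.041, 0.999, -0.001, 0.001]
force: [0.3, -7.4, 7.0]
finger_gap: 0.131
grasp_force: 41.5
```

```bash
python3 -c "
from cell import hand_in
print(hand_in())"
```

```text
the job is handed in; nothing more can be done
None
```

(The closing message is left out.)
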